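# Seat a gauge stand on a kinematic stage

## Task

Lift the gauge stand out of the tray and set it on the kinematic stage so that its three ball feet are fully home in the cone, the V groove and on the flat; the stage top is clamped somewhere along its slide, so feel along the groove for the cone. Then bed the seated stand with a steady downward push of about 15 N for a second, never loading the stage with more than 30 N in all, let go and leave it seated. Leave the spare gauge, the can and the screwdriver alone.

Things in the scene. Friction and masses are not known exactly. Their poses are not given: they have to be found in the camera images.
- base: Dark steel bed fixed to the bench, 200 x 120 x 14 mm, x = -90 to +110 mm. Origin on its underside; x along the slide, y across, z up. On it an aluminium stage top, 150 x 120 mm, top at z = 24 mm, carries the seats. It is clamped rigidly at a setting s, 8 to 36 mm towards +x, that no reading reports. With all feet home the ball centres are at z = 40.2 mm and the stand's axes parallel to the base's.
- cone_zero (a point): Point on the base where the cone's mouth would be at s = 0: base frame (35, -30, 38) mm; the real cone is s further along the base's x. Cone: 14 mm wide at the mouth, 9 mm deep, walls 35 deg from vertical, in the flat top of a steel bar 26 mm wide. The land of the bar beside it reaches 53 mm to -x and 27 mm to +x; a ball on the land has its centre at z = 45 mm.
- groove_zero (a point): The groove foot's place in the V groove at s = 0: base frame (-35, -30, 38) mm, at the mouth; really s further along x. The groove runs along x in the same bar, from x = s - 78 to s - 18 mm, with the cone's width, depth and wall slope.
- flat_zero (a point): The flat foot's place at s = 0: base frame (0, 40, 33.2) mm, on the flat seat, a steel pad 80 mm (along x, from s - 54 to s + 26 mm) by 30 mm; really s further along x.
- stand: The gauge stand (loose, about 0.4 to 0.7 kg): aluminium plate 96 x 100 x 8 mm on three steel ball feet of 14 mm diameter, carrying an upright round black pressure gauge. Origin: centre, at the height of the underside of the feet; z up; the dial faces -y. Plate from z = 12 to 20 mm, x -48 to 48, y -45 to 55 mm.
- gauge (a point): Centre of the gauge case, 70 mm above the underside of the feet (stand frame 0, 0, 70 mm). The case is a disc 63 mm in diameter, its axis along the stand's y, 32 mm thick between flat front and back: grasp it from above across this thickness. Axes as the stand's.
- foot_cone (a point): Centre of the ball foot that belongs in the cone, at (35, -30, 7) mm in the stand's frame.
- foot_groove (a point): Centre of the ball foot that belongs in the groove, at (-35, -30, 7) mm in the stand's frame.
- foot_flat (a point): Centre of the ball foot that belongs on the flat, at (0, 40, 7) mm in the stand's frame.
- tray: Off-white shallow tray, fixed, 340 x 300 mm, 30 mm high, walls and floor 5 mm; origin: centre of its underside. The stand starts in it.
- spare_mid (a point): Centre of the spare gauge, a grey disc 63 mm in diameter and 30 mm thick lying face up in the tray, its brass stem pointing 58 mm out along +x. Leave alone.
- cleaner: Blue can, 66 mm in diameter, 170 mm high, on the bench beyond the work; origin: centre of its underside. Leave alone.
- screwdriver: Screwdriver lying on the bench beyond the work; origin: about its middle, on its underside. Leave alone.
There are look-alikes about, which are no part of the job. There is more than one size of the base; the job needs the largest. Several things have the shape of the stand; the one meant has the colours described above.

How it is judged:
By the outcome, as a careful person would: the job done as asked, in the order asked, and still so for the second after the job is handed in, with the robot touching nothing.
It also fails if it takes over 58 s, if anything falls off the work surface, if the arm or the gripper's body presses on something with over 40 N, if the wrist force passes 120 N, or if a joint passes its speed limit or range.

## Robot

A 7-joint arm with a two-finger parallel gripper is mounted at the origin on the work surface. World frame = base frame: x ahead of the robot, y to its left, z up, the work surface at z = 0. Lengths are in m, angles in rad, forces in N, time in s.
With the tool pointing down it reaches from about 0.4 to 0.9 m from the base axis. Payload 5.5 kg.
Tool frame: the origin (TCP) lies midway between the tips of the shut fingers; the grasp point (between the pads) lies 19 mm behind it (manip.grip_depth is the distance from the TCP to the grasp point, in m); z points along the fingers, y is the line along which they close (so a half turn about z gives the same grasp; the last joint's range is limited). The gripper opens to 92 mm and grips with 3 to 60 N. Pads are 19 mm wide; open, the fingers measure 130 mm over their backs; the gripper's body (75 mm by 190 mm) begins 47 mm behind the grasp point.
Start: joints at [1.43, 0.501, -0.427, 1.55, 0.221, 1.138, -0.21], TCP at [0.255, -0.598, 0.227] pointing down, gripper open.
Joint ranges: [-2.88, 2.88], [-0.31, 2.03], [-1.54, 1.56], [0.2, 2.42], [-1.41, 4.55], [0.19, 2.02], [-2.57, 2.57]. Speed limits (rad/s): [2.57, 2.57, 3.14, 3.14, 3.14, 3.14, 3.14].

## Interface

Orientations are given as a unit quaternion [x, y, z, w].
In Python, from bench import manip, effector, viewer gives the robot as it stands. Calls block until the motion is done:
- manip.move_pose(position, orientation): joint-space move of the TCP to a pose.
- manip.servo_line(position, ori=None, vel=0.15): straight line of the TCP; ori=None keeps the orientation; vel is the mean speed in m/s.
- manip.movej(angles): joint-space move.
- effector.open_jaws() and effector.close(f_grip=None): open the fingers fully, or close them until they stop; f_grip is the grip in N (None keeps the last).
- manip.sleep(seconds).
- manip.solve_ik(position, orientation): joint angles nearest the present ones, or None.
- viewer.get_image(name): name is "scene" or "top"; returns the picture (480x640x3 uint8, red, green, blue); there is no depth.
- viewer.get_calibration(name): a dict with "vfov" (degrees; the focal length in pixels is half the picture's height over the tangent of half this angle, whatever the lens; pixels are square), "cx", "cy" (the principal point, pixels), "dist_coeffs" ([k1, k2, p1, p2, k3] as OpenCV has them; the pictures are not rectified), "eye" and "attitude" of the camera in the world. Camera axes: x right, y down, z forward; pixel columns grow to the right and rows downward; lengths in m; the calibration is good to about 2 mm. A picture is of the moment at which its call begins. get_calibration takes no time and is no camera call.
A pose or a line that the arm cannot do raises manip.PlanningError and nothing moves.
- manip.hand_in(): hands the job in; it is judged then, once.
Readings, each from a call of its own:
- manip.current_clock(): time.
- manip.current_q(): joint angles.
- manip.current_joint_velocities(): joint speeds.
- manip.current_tau(): joint torques, N m.
- manip.current_tool_pos(): TCP position.
- manip.current_tcp_rot(): TCP orientation.
- manip.current_force(): force on the tool from outside, world axes, zero at the start.
- manip.current_wrist_torque(): the same for the moment, N m.
- manip.current_finger_gap(): finger opening in m.
- manip.current_gripper_force(): force on a finger pad.
Only numpy, scipy, OpenCV 4.12 (cv2) and the standard library are available. Lean on these libraries where they do the work, as an engineer would, in place of code of your own. Each camera call takes 0.05 s, during which the arm holds its last target. There are 200 camera calls.

## Working session

There is one attempt and no reset: what is moved stays moved. The work goes in short steps, each a Python script; the robot and the scene stay as the last script left them, time stands still between calls to the robot, and variables do not carry over. Pictures are saved under pics/ and viewed, at most 10 in all, crops included, and the job is handed in when it is done.

```bash
ls; mkdir -p pics; python3 - <<'E'
from bench import manip, effector, viewer
import cv2
for n in("scene","top"):
    cv2.imwrite(f"pics/{n}0.png",viewer.get_image(n)[:,:,::-1]); print(viewer.get_calibration(n))
print(manip.current_clock(),manip.current_tool_pos(),manip.current_tcp_rot(),manip.current_force(),manip.grip_depth)
E
```

```text
pics
{'vfov': 53.82611120200704, 'cx': 321.1441306671466, 'cy': 240.96135565546035, 'dist_coeffs': array([0.03849143, 0.        , 0.        , 0.        , 0.        ]), 'eye': array([1.07308442, 0.3705398 , 1.18930334]), 'attitude': array([ 0.44979267,  0.84784217, -0.24665158, -0.13421327])}
{'vfov': 48.73896657500615, 'cx': 326.0891274352397, 'cy': 227.12669199028574, 'dist_coeffs': array([0.00274235, 0.        , 0.        , 0.        , 0.        ]), 'eye': array([ 0.23490064, -0.01660471,  1.42309565]), 'attitude': array([ 0.73767663, -0.66687568,  0.07017109, -0.07865132])}
0.1 [ 0.25512234 -0.59713941  0.22575616] [ 9.79677589e-01  2.00576669e-01 -1.44957941e-04 -8.94157555e-04] [-0.56943126  0.23076447 -0.29827022] 0.0188
```

View pics/scene0.png

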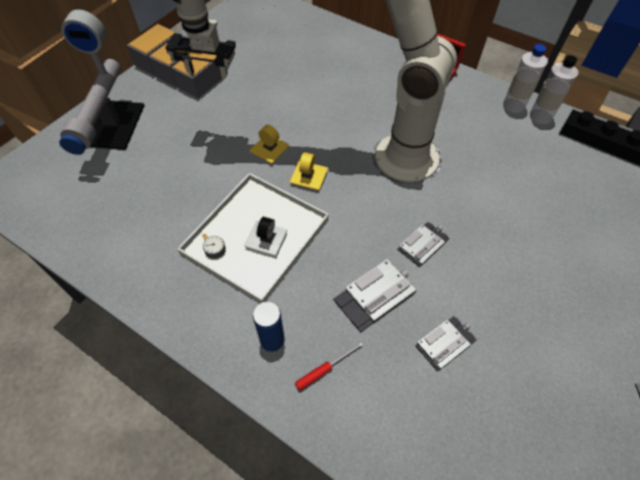

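View pics/top0.png

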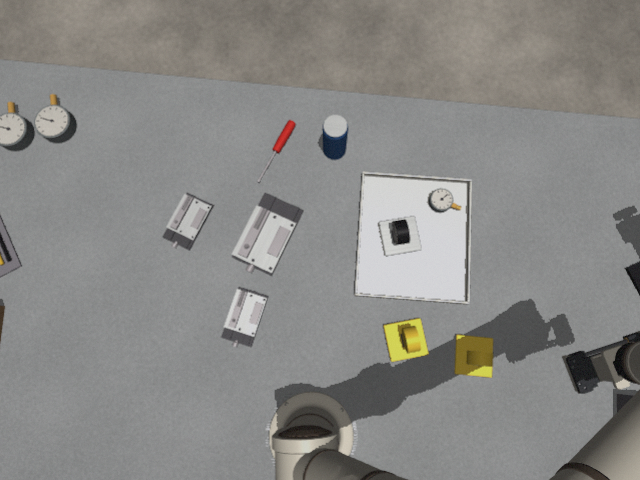

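```bash
cat > h.py <<'E'
from bench import manip, effector, viewer
import cv2, numpy as np
from scipy.spatial.transform import Rotation as R
def cam(n):
    c=viewer.get_calibration(n); f=240/np.tan(np.radians(c['vfov'])/2)
    return np.array([[f,0,c['cx']],[0,f,c['cy']],[0,0,1]]),np.array(c['dist_coeffs']),np.array(c['eye']),R.from_quat(c['attitude'])
def p2w(n,uv,z):
    K,d,e,r=cam(n); p=cv2.undistortPoints(np.array(uv,float).reshape(-1,1,2),K,d)[:,0]
    v=r.apply(np.c_[p,np.ones(len(p))]); return e+v*((z-e[2])/v[:,2])[:,None]
def w2p(n,X):
    K,d,e,r=cam(n); X=r.inv().apply(np.atleast_2d(X)-e)
    return cv2.projectPoints(X,np.zeros(3),np.zeros(3),K,d)[0][:,0]
def crop(im,u,v,w,h,s): return cv2.resize(im[v:v+h,u:u+w],None,fx=s,fy=s,interpolation=cv2.INTER_CUBIC)
E
python3 - <<'E'
from h import *
t=cv2.imread("pics/top0.png"); s=cv2.imread("pics/scene0.png")
# top row: base (top, u228 v188), stand(top u370 v205)
a=np.hstack([crop(t,226,186,80,96,6),np.vstack([crop(t,375,208,52,52,6),np.zeros((264,312,3),np.uint8)])])
cv2.imwrite("pics/cA.png",a)
b=np.hstack([crop(s,330,252,90,80,5),crop(s,236,205,60,80,5)])
cv2.imwrite("pics/cB.png",b)
print(a.shape,b.shape)
E
```

```text
(576, 792, 3) (400, 750, 3)
```

View pics/cA.png

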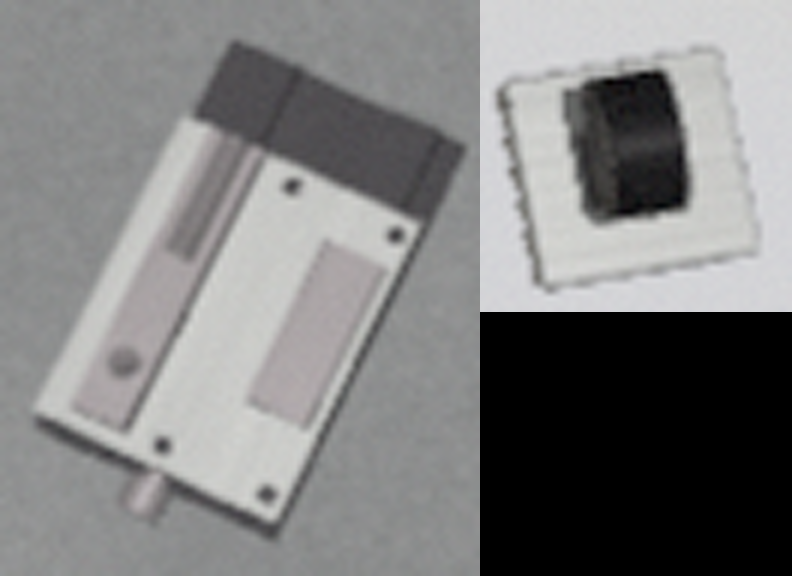

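View pics/cB.png

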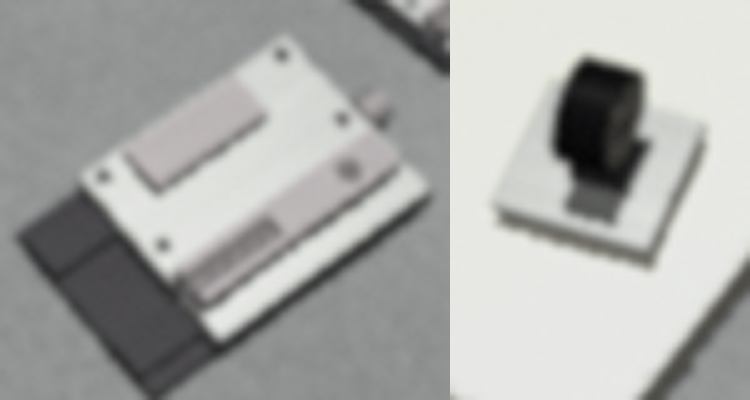

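Top view candidates. For the stand there is the black gauge on an aluminium plate at (400,233) and two yellow ones at (405,340) and (474,356). The black one in the tray matches the description. For the base there are three, at (268,235), (188,221) and (245,317). The first is clearly the largest, and its cone shows at about (246,246). The crops confirm both choices.

```bash
cat > fit.py <<'E'
from h import *
from scipy.optimize import least_squares
def px(l,u0,v0,s,ox=0): l=np.array(l,float); return np.c_[u0+(l[:,0]-ox+.5)/s-.5, v0+(l[:,1]+.5)/s-.5]
# base model points: (x,y,z,s-coef)
B=[(-90,-60,14,0),(-90,60,14,0),(-83,-60,24,1),(-83,60,24,1),(67,-60,24,1),(67,60,24,1),(-54,25,33.2,1),(-54,55,33.2,1),(26,55,33.2,1),(26,25,33.2,1),(35,-30,38,1)]
T=px([(236,40),(466,148),(188,118),(418,218),(40,415),(275,532),(325,240),(386,268),(310,428),(248,403),(123,361)],226,186,6)
S=px([(150,398),(18,235),(222,342),(82,182),(432,195),(285,35),(160,190),(128,152),(235,78),(268,112),(348,170)],330,252,5)
B=np.array(B,float)
def bw(p):
    X=B[:,:3].copy()/1e3; X[:,0]+=B[:,3]*p[3]
    return R.from_euler('z',p[2]).apply(X)+[p[0],p[1],0]
def res(p,T=T,S=S,m=(1,1)): X=bw(p); return np.r_[m[0]*(w2p('top',X)-T).ravel(),m[1]*(w2p('scene',X)-S).ravel()]
for m in((1,0),(0,1),(1,1)):
    f=least_squares(lambda p:res(p,m=m),[.6,.1,np.pi-.4,.03],x_scale=[.01,.01,.1,.01],loss='soft_l1'); print('base',m,f.x.round(4),f.cost)
print(res(f.x).reshape(-1,2).round(1).T)
# stand; plate top corners z=25 world, case ring
Tc=px([(507,87),(715,48),(758,250),(545,288)],375,208,6,480)
Sc=px([(550,75),(705,125),(652,250),(492,207)],236,205,5,450)
for n,c in(('top',Tc),('scene',Sc)):
    X=p2w(n,c,.025)[:,:2]; print(n,(X*1e3).round(0).tolist(), X.mean(0).round(4), [round(float(np.linalg.norm(X[i]-X[i-1])),4) for i in range(4)])
E
python3 fit.py
```

```text
base (1, 0) [0.5115 0.169  2.8087 0.0345] 4.007845831527911
base (0, 1) [0.5173 0.1709 2.8113 0.0379] 2.8047601616495195
base (1, 1) [0.5145 0.1698 2.8097 0.0364] 11.514514194560215
[[-1.2 -0.2 -0.6  0.8 -0.9  0.3 -0.3 -0.4 -0.8 -0.6 -0.1  0.9 -0.6 -0.5
  -0.9 -0.8 -0.4  0.  -0.5  0.2  0.6  0.6]
 [-1.1 -1.5 -1.2  0.1 -1.4 -2.1 -0.1 -0.2 -0.  -0.5  0.6 -0.8 -1.4 -0.4
  -0.9 -1.4  0.3 -0.6 -0.8 -1.2 -0.4 -0.4]]
top [[561.0, -126.0], [589.0, -218.0], [498.0, -243.0], [472.0, -150.0]] [ 0.5299 -0.184 ] [0.0928, 0.096, 0.0939, 0.0968]
scene [[499.0, -246.0], [476.0, -148.0], [563.0, -122.0], [592.0, -216.0]] [ 0.5327 -0.1829] [0.0973, 0.1011, 0.0907, 0.0984]
```

```bash
cat >> fit.py <<'E'
print('cone',p2w('top',T[-1:],.038),p2w('scene',S[-1:],.038))
C=np.array([.5312,-.1834])
a=np.linspace(0,2*np.pi,60)
for n,f0,(u,v,w,h) in(('top','top0',(380,210,45,45)),('scene','scene0',(250,208,40,34))):
    g=cv2.cvtColor(cv2.imread(f'pics/{f0}.png'),cv2.COLOR_BGR2GRAY); m=np.zeros_like(g); m[v:v+h,u:u+w]=(g[v:v+h,u:u+w]<90)
    cc=(Tc if n=='top' else Sc).mean(0); Cn=p2w(n,cc,.025)[0,:2]
    out=[]
    ys,xs=np.nonzero(m)
    for yaw in(np.radians(16.5),np.radians(196.5)):
        r=R.from_euler('z',yaw); o=np.r_[Cn,.005]-r.apply([0,.005,0])
        P=np.array([[.0315*np.cos(t),y,.07+.0315*np.sin(t)] for t in a for y in(-.016,.016)])
        hull=cv2.convexHull(w2p(n,o+r.apply(P)).astype(np.float32)).round().astype(np.int32)
        k=np.zeros_like(g); cv2.fillConvexPoly(k,hull,1)
        yy,xx=np.nonzero(k); out.append((int((k&m).sum()),int((k|m).sum()),xx.min(),xx.max(),yy.min(),yy.max()))
    print(n,xs.min(),xs.max(),ys.min(),ys.max(),out)
    p=np.percentile(g[v:v+h,u:u+w],[1,5,10,20]);print(p)
E
python3 fit.py|tail -6
```

```text
scene [[499.0, -246.0], [476.0, -148.0], [563.0, -122.0], [592.0, -216.0]] [ 0.5327 -0.1829] [0.0973, 0.1011, 0.0907, 0.0984]
cone [[0.4585399  0.22136879 0.038     ]] [[0.45881263 0.22060715 0.038     ]]
top 390 409 220 244 [(279, 530, np.int64(395), np.int64(414), np.int64(218), np.int64(245)), (362, 441, np.int64(392), np.int64(410), np.int64(219), np.int64(245))]
[20.  29.  42.  99.8]
scene 257 274 217 241 [(273, 470, np.int64(253), np.int64(272), np.int64(215), np.int64(240)), (324, 415, np.int64(256), np.int64(275), np.int64(216), np.int64(240))]
[ 9. 15. 23. 52.]
```

```bash
cat >> h.py <<'E'
def q(deg): a=np.radians(deg)/2; return [np.cos(a),np.sin(a),0,0]
def st(tag=''): print(tag,round(manip.current_clock(),2),np.round(manip.current_tool_pos(),4),'F',np.round(manip.current_force(),2),'M',np.round(manip.current_wrist_torque(),2),'gap',round(manip.current_finger_gap(),4),flush=True)
E
python3 - <<'E'
from h import *
g=np.array([.5298,-.1786])
manip.move_pose([*g,.16],q(16.5)); st('above')
manip.servo_line([*g,.058],vel=.12); st('down')
effector.close(f_grip=45); st('closed'); print(manip.current_gripper_force(), R.from_quat(manip.current_tcp_rot()).as_matrix().round(3).tolist())
manip.servo_line([*g,.075],vel=.05); st('up')
manip.servo_line([*g,.17],vel=.15); st('lift')
cv2.imwrite('pics/l.png',viewer.get_image('scene')[:,:,::-1])
E
```

```text
above 1.93 [ 0.5296 -0.1802  0.16  ] F [-0.5  -0.16 -1.07] M [-0.01 -0.03  0.01] gap 0.0915
down 2.93 [ 0.5305 -0.1787  0.0587] F [0.19 0.16 0.26] M [ 0.01 -0.01  0.  ] gap 0.0917
closed 3.89 [ 0.5301 -0.1791  0.0581] F [ 1.56 -2.02 -0.75] M [-0.37 -0.24  0.03] gap 0.0317
44.85160231590271 [[0.959, 0.284, 0.001], [0.284, -0.959, -0.001], [0.001, 0.001, -1.0]]
up 4.38 [ 0.5298 -0.1786  0.0752] F [-0.    0.15 -4.24] M [0.04 0.08 0.03] gap 0.0323
lift 5.17 [ 0.5289 -0.1786  0.1691] F [-0.38 -0.   -4.14] M [ 0.04  0.05 -0.01] gap 0.0318
```

```bash
cat >> h.py <<'E'
def F(n=8):
    l=[]
    for _ in range(n): manip.sleep(.02); l.append(np.r_[manip.current_force(),manip.current_wrist_torque(),manip.current_tool_pos()])
    return np.mean(l,0)
cb,sb=np.cos(2.8097),np.sin(2.8097); Rb=np.array([[cb,-sb],[sb,cb]])
O0=np.array([.4820,.1812]); YAW=np.degrees(2.8097)-180
E
python3 - <<'E'
from h import *
manip.move_pose([*O0,.17],q(YAW)); 
manip.servo_line([*O0,.100],vel=.1); f0=F(20); np.save('f0.npy',f0); st('hover'); print(f0.round(3))
for z in np.arange(.096,.0855,-.001):
    manip.servo_line([*O0,z],vel=.02); f=F(); d=f-f0
    print(round(manip.current_clock(),2),round(z,4),'base F',(Rb.T@d[:2]).round(2),d[2].round(2),'M',(Rb.T@d[3:5]).round(3),d[5].round(3),'p',(f[6:]).round(4))
    if d[2]>4 or np.linalg.norm(d[:2])>4: break
E
```

```text
hover 7.76 [0.4823 0.1813 0.1004] F [ 0.42 -0.33 -4.79] M [-0.    0.04  0.02] gap 0.032
[-0.1    0.069 -4.562  0.064  0.034 -0.008  0.483  0.181  0.101]
8.24 0.096 base F [-0.44  0.09] 0.12 M [-0.029  0.   ] -0.002 p [0.4819 0.1812 0.0959]
8.62 0.095 base F [-0.3   0.12] -0.06 M [-0.015 -0.009] 0.009 p [0.482  0.1812 0.095 ]
9.01 0.094 base F [-0.09 -0.08] 0.08 M [-0.008  0.007] -0.011 p [0.482  0.1812 0.094 ]
9.39 0.093 base F [-0.03  0.1 ] 0.23 M [-0.011 -0.003] 0.016 p [0.482  0.1812 0.093 ]
9.78 0.092 base F [0.07 0.15] 0.17 M [-0.01  -0.003] -0.006 p [0.482  0.1812 0.092 ]
10.16 0.091 base F [-0.3   0.48] -0.01 M [-0.018  0.004] 0.008 p [0.482  0.1812 0.091 ]
10.54 0.09 base F [-0.38  0.18] -0.09 M [-0.003  0.007] 0.007 p [0.482  0.1812 0.09  ]
10.93 0.089 base F [-0.18  0.02] -0.19 M [-0.007  0.014] 0.021 p [0.482  0.1812 0.089 ]
11.31 0.088 base F [-0.36  0.33] 0.0 M [-0.017 -0.01 ] 0.018 p [0.482  0.1812 0.088 ]
11.69 0.087 base F [ 0.18 -0.63] 0.15 M [-0.064 -0.037] 0.0 p [0.482  0.1813 0.087 ]
12.07 0.086 base F [1.47 0.59] 5.98 M [-0.054 -0.587] 0.18 p [0.482  0.1814 0.0863]
```

```bash
cat >> h.py <<'E'
def adm(c,target,n,f0,kz=4e-5,kxy=8e-5):
    c=np.array(c)
    for _ in range(n):
        f=F(5); d=f-f0
        print(round(manip.current_clock(),2),'cmd',(c*1e3).round(2),'bF',(Rb.T@d[:2]).round(2),d[2].round(2),'bM',(Rb.T@d[3:5]).round(3),d[5].round(3),'p',(f[6:]*1e3).round(2),flush=True)
        if d[2]>22: c[2]+=.0008
        c[2]-=np.clip(kz*(target-d[2]),-.0005,.0003); c[:2]+=np.clip(kxy*d[:2],-.0003,.0003)
        manip.servo_line(c,ori=q(YAW),vel=.02)
    return c
E
python3 - <<'E'
from h import *
f0=np.load('f0.npy'); c=adm([*O0,.086],9,12,f0); np.save('c.npy',c); print(c)
E
```

```text
12.16 cmd [482.  181.2  86. ] bF [2.03 0.7 ] 6.39 bM [-0.024 -0.656] 0.184 p [482.03 181.43  86.29]
12.49 cmd [481.83 181.2   85.9 ] bF [2.01 0.76] 9.97 bM [-0.055 -0.805] 0.185 p [482.03 181.42  86.22]
12.82 cmd [481.66 181.19  85.93] bF [1.7  0.81] 9.92 bM [-0.115 -0.693] 0.219 p [482.01 181.39  86.23]
13.16 cmd [481.51 181.18  85.97] bF [1.26 0.45] 9.64 bM [-0.218 -0.597] 0.199 p [481.99 181.4   86.24]
13.49 cmd [481.4  181.18  86.  ] bF [ 0.23 -0.41] 9.82 bM [-0.342 -0.417] 0.195 p [481.93 181.39  86.23]
13.82 cmd [481.39 181.21  86.03] bF [-0.02 -0.91] 9.3 bM [-0.436 -0.241] 0.158 p [481.92 181.39  86.23]
14.16 cmd [481.42 181.28  86.04] bF [-0.01 -0.17] 9.86 bM [-0.405 -0.252] 0.184 p [481.9  181.41  86.24]
14.49 cmd [481.42 181.29  86.08] bF [-0.59 -0.82] 9.15 bM [-0.495 -0.097] 0.198 p [481.86 181.4   86.23]
14.82 cmd [481.49 181.34  86.08] bF [-0.17 -0.73] 10.01 bM [-0.495 -0.036] 0.159 p [481.86 181.4   86.22]
15.16 cmd [481.52 181.39  86.12] bF [-0.95 -1.1 ] 9.57 bM [-0.508  0.084] 0.17 p [481.83 181.43  86.23]
15.49 cmd [481.62 181.45  86.14] bF [-0.83 -0.61] 9.96 bM [-0.478  0.077] 0.165 p [481.85 181.43  86.23]
15.82 cmd [481.7  181.47  86.18] bF [-1.12 -0.43] 9.42 bM [-0.489  0.121] 0.163 p [481.84 181.44  86.24]
[0.4817964  0.18147601 0.08620009]
```

```bash
python3 - <<'E'
from h import *
f0=np.load('f0.npy'); c=adm(np.load('c.npy'),4,3,f0,kxy=4e-5)
effector.open_jaws(); st('open')
manip.servo_line([c[0],c[1],.17],vel=.12); st('up')
manip.servo_line([c[0]-.05,c[1]-.22,.25],vel=.3); st('away')
for n in('scene','top'): cv2.imwrite(f'pics/{n}1.png',viewer.get_image(n)[:,:,::-1])
t=cv2.imread('pics/top1.png');s=cv2.imread('pics/scene1.png')
cv2.imwrite('pics/cC.png',np.hstack([crop(t,226,186,80,96,5),crop(s,330,252,80,96,5)]))
E
```

```text
16.16 cmd [481.8  181.48  86.2 ] bF [-0.9  -0.68] 9.72 bM [-0.447  0.097] 0.145 p [481.85 181.43  86.22]
16.49 cmd [481.84 181.49  86.43] bF [-1.5  -1.15] 6.97 bM [-0.578  0.228] 0.139 p [481.75 181.45  86.25]
16.82 cmd [481.91 181.51  86.55] bF [-1.28 -1.74] 4.42 bM [-0.623  0.33 ] 0.122 p [481.71 181.47  86.29]
open 18.14 [0.482  0.1816 0.0866] F [ 0.34  0.16 -0.54] M [0.07 0.06 0.02] gap 0.0917
up 18.98 [0.4815 0.1813 0.1694] F [-0.05 -0.25  0.37] M [ 0.06  0.04 -0.03] gap 0.0919
away 19.93 [ 0.4318 -0.0371  0.2493] F [-0.18  0.58 -0.19] M [ 0.09 -0.02 -0.01] gap 0.0919
```

View pics/cC.png

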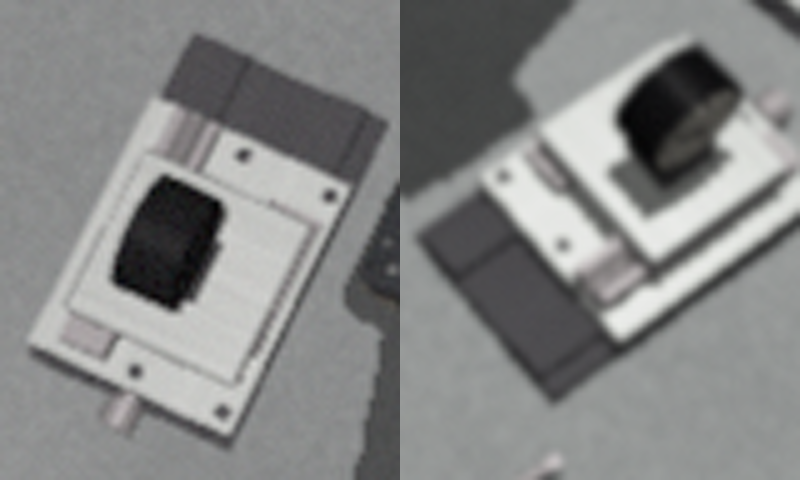

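The picture shows the stand sitting square on the stage, dial towards -y, with the case top near top (259,234). Next I push on the top of the case with shut fingers, which also checks the seated height: contact should come at z of about 0.1347.

```bash
python3 - <<'E'
from h import *
x,y=.48185,.18143
effector.close(f_grip=20)
manip.move_pose([x,y,.165],q(YAW)); manip.servo_line([x,y,.140],vel=.06)
f0=F(15); st('pre'); z=.1375; t0=None; l=[]
for i in range(60):
    manip.servo_line([x,y,z],ori=q(YAW),vel=.02); f=F(4); d=f-f0
    print(round(manip.current_clock(),2),round(z*1e3,2),'bF',(Rb.T@d[:2]).round(2),d[2].round(2),'p',(f[6:]*1e3).round(2),flush=True)
    if d[2]>13.5 and t0 is None: t0=manip.current_clock()
    if t0 and manip.current_clock()-t0>1.6: break
    if d[2]>22: break
    z-= .0005 if d[2]<1 else np.clip(4e-5*(15-d[2]),-.0005,.0003) if abs(d[2]-15)>1 else 0
    if z<.131: print('too low'); break
manip.servo_line([x,y,z+.004],vel=.03); manip.servo_line([x,y,.18],vel=.15)
manip.servo_line([x-.05,y-.22,.25],vel=.3); st('end')
t=viewer.get_image('top')[:,:,::-1];s=viewer.get_image('scene')[:,:,::-1]
cv2.imwrite('pics/cD.png',np.hstack([crop(t,226,186,80,96,5),crop(s,330,252,80,96,5)]))
E
```

```text
pre 23.24 [0.4821 0.1816 0.1403] F [0.23 0.41 0.65] M [0.07 0.05 0.04] gap 0.0004
23.58 137.5 bF [-0.21 -0.05] -0.0 p [481.77 181.4  137.42]
23.9 137.0 bF [-0.16 -0.12] -0.36 p [481.85 181.42 136.99]
24.22 136.5 bF [ 0.05 -0.2 ] 0.16 p [481.83 181.41 136.47]
24.53 136.0 bF [-0.15 -0.3 ] -0.17 p [481.84 181.42 135.98]
24.85 135.5 bF [ 0.16 -0.22] -0.14 p [481.83 181.41 135.48]
25.17 135.0 bF [-0.16 -0.12] -0.28 p [481.82 181.41 134.97]
25.48 134.5 bF [-0.25  0.  ] 1.97 p [481.99 181.47 134.68]
25.8 134.2 bF [0.71 0.96] 4.91 p [482.09 181.47 134.55]
26.12 133.9 bF [0.88 1.32] 7.35 p [482.18 181.48 134.49]
26.43 133.6 bF [1.69 1.35] 9.07 p [482.26 181.49 134.44]
26.75 133.36 bF [2.39 1.67] 10.45 p [482.31 181.49 134.38]
27.07 133.18 bF [1.75 2.22] 11.84 p [482.36 181.48 134.36]
27.38 133.05 bF [2.39 2.43] 12.99 p [482.4  181.5  134.34]
27.7 132.97 bF [2.27 2.61] 12.89 p [482.39 181.49 134.33]
28.02 132.89 bF [2.84 2.61] 13.52 p [482.43 181.5  134.31]
28.33 132.83 bF [2.43 2.82] 14.05 p [482.42 181.48 134.29]
28.65 132.83 bF [2.59 2.65] 14.53 p [482.43 181.5  134.29]
28.97 132.83 bF [2.38 3.12] 14.29 p [482.41 181.49 134.28]
29.28 132.83 bF [2.51 2.61] 14.26 p [482.43 181.52 134.3 ]
29.6 132.83 bF [3.09 2.76] 14.13 p [482.43 181.5  134.3 ]
29.92 132.83 bF [2.46 2.7 ] 13.87 p [482.43 181.49 134.3 ]
end 31.57 [ 0.4315 -0.0373  0.2492] F [-0.41  0.72  0.53] M [ 0.07 -0.    0.01] gap 0.0003
```

View pics/cD.png

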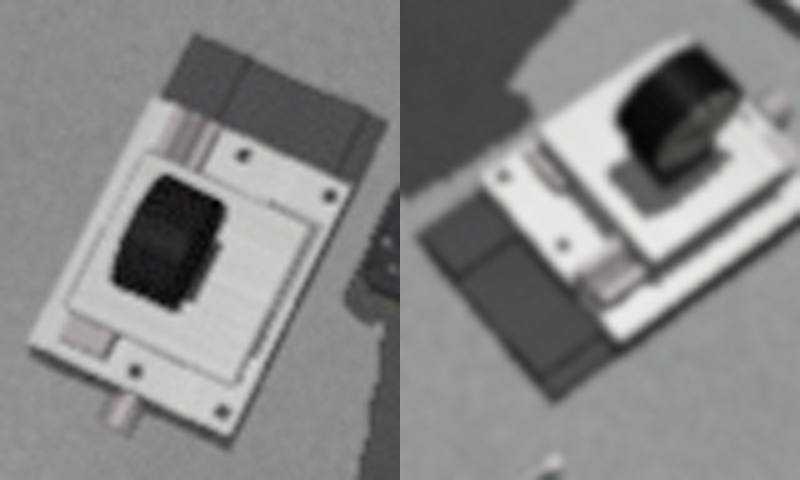

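The fingers met the case top at z of about 134.7 mm, the fully seated height. The push held at about 14 N for nearly 2 s, and the stand has not shifted in the pictures.

```bash
python3 -c "
from bench import manip
print(manip.hand_in())"
```

```text
the job is handed in; nothing more can be done
None
```

The gauge stand is seated on the largest base's stage (contact at the home height), was bedded with about 14 N for nearly 2 s, and was released and handed in at about 32 s on the robot's clock.

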